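# Index the sampler wheel to the calibrator and lock it

## Task

Bring the capped calibrator vial on the rotary sampler to the reading window: put a fingertip into an opening between the wheel's spokes and follow the circle, slowly pushing the wheel round by a spoke until the vial stands squarely in front of the window, then push the index bolt on the robot's side of the sampler fully home with the fingertip so that it locks the wheel there. Do not touch the cups or the vial, do not shift the sampler, pick nothing up and leave the other things alone; finish with the hand clear.

Things in the scene. Friction and masses are not known exactly. Their poses are not given: they have to be found in the camera images.
- sampler: Rotary sampler on the worktop: white round housing, 224 mm across, 24 mm high, loose on rubber feet, about 5 kg (a push over 20 N shifts it). Origin on the worktop under the wheel's axis. +x points to the reading block with its upright window, the index bolt stands 152 degrees anticlockwise from there, on the side towards the robot. Nothing on it stands higher than 90 mm.
- wheel (a joint): Angle of the grey sampler wheel, rad, growing anticlockwise from above; 0 or a whole turn = vial exactly at the window. Turns endlessly both ways, stays where left, needs 0.06 N m (1.5 N at 40 mm radius); above 4 rad/s the samples spill. Its ring has 13 round lobes (one every 27.7 degrees), outer radius 102, inner radius 64 mm, top 48 mm above the worktop.
- hub_top (a point): Top of the wheel's hub, on the wheel's axis, 58 mm above the worktop. The hub has 17 mm radius. The three openings between the spokes reach from 17 to 64 mm radius, and down to a plate 24 mm above the worktop.
- spoke_mid (a point): Middle of the top of the spoke that points straight at the vial, 41 mm from the wheel's axis, 52 mm above the worktop. There are three such spokes, 120 degrees apart, each 10 mm wide and from 36 to 52 mm above the worktop.
- vial_axis (a point): Point on the axis of the calibrator vial, 84 mm from the wheel's axis and 48 mm above the worktop; it travels with the wheel.
- read_point (a point): Fixed point on the sampler where vial_axis must come: straight in front of the narrow window, 84 mm from the wheel's axis, 48 mm above the worktop. The white reading block behind it is 62 mm wide, its face 109 mm from the wheel's axis, its top 86 mm above the worktop.
- calibrator: The only capped vial on the wheel, 16 mm across, its top 82 mm above the worktop; all the other stations hold low open cups or are empty. It is fixed in its station. Origin in the middle of its underside. Not to be touched.
- cups: The ten low open sample cups in the wheel's ring, 16 mm across, 84 mm from the wheel's axis, tops 60 mm above the worktop. Origin on the wheel's axis, 36 mm above the worktop. Not to be touched.
- index_bolt (a joint): Travel of the index bolt, m: 0 = out (start), 0.017 = fully home. Slides straight towards the wheel's axis with about 1.5 N, stays where left. Its 12 mm round nose goes home only in a notch between two lobes; any notch takes it. Within 8 degrees of right it turns the wheel into line by itself; on the crown of a lobe it stops after 4 mm.
- tab_face (a point): Middle of the outer face of the bolt's upright black finger tab: 34 mm wide, 8 mm thick, from 27 to 65 mm above the worktop, the point at 50 mm and, with the bolt out, 157 mm from the wheel's axis. The face looks away from the wheel; outside it is open worktop.
- vial_blue: Bystander: small white vial with a ribbed cap, 16 mm across, 34 mm high, standing near the sampler, left of the bolt. Origin under its middle.
- spare_vial: Bystander: a like capped vial, 16 mm across, 42 mm high, standing loose on the worktop near the sampler, right of the bolt. Origin under its middle.
- timer: Bystander: square timer with a round knob, 62 x 62 x 35 mm, left of the sampler. Origin under its middle.
- calculator: Bystander: desk calculator, 120 x 76 x 15 mm, further left. Origin under its middle.
- bottle_rinse: Bystander: screw-capped bottle, 52 mm across, 121 mm high, right of the sampler. Origin under its middle.
- slide_box: Bystander: flat hinged slide box, 63 x 86 x 31 mm, far left. Origin under its middle.

How it is judged:
On the way:
1. the vial has come round to the window (horizontal distance between vial_axis and read_point below 0.016 m), for 0.1 s.
At the end, for the whole second after the job is handed in: The capped vial stands at the reading window (its axis within 5 mm of the reading point), the index bolt is home (at least 15 of its 17 mm), the wheel is at rest and the sampler stands within 15 mm of where it was (horizontal distance between vial_axis and read_point below 0.005 m and value of joint index_bolt above 0.015 m and velocity of joint wheel between -0.05 and 0.05 rad/s and distance of sampler from where it was at the start of the episode below 0.015 m); the robot touches nothing.
It fails at once if a cup or the vial on the wheel is touched (over 1.5 N) (contact force between any of the arm, the fingers and cups above 1.5 N or contact force between any of the arm, the fingers and calibrator above 1.5 N).
It fails at once if the wheel is spun faster than 4 rad/s (velocity of joint wheel above 4 rad/s or velocity of joint wheel below -4 rad/s).
It fails at once if the sampler is shifted by more than 15 mm, lifted by more than 5 mm or tipped (distance of sampler from where it was at the start of the episode above 0.015 m or height (world z) of sampler above 0.005 m or angle between sampler's own z axis and vertical above 0.06 rad).
It fails at once if a bystander is moved or lifted (over 15 mm) (distance of any of vial_blue, spare_vial, timer, calculator, bottle_rinse, slide_box from where it was at the start of the episode above 0.015 m).
It also fails if it takes over 54 s, if anything falls off the work surface, if the arm or the gripper's body presses on something with over 40 N, if the wrist force passes 120 N, or if a joint passes its speed limit or range.

## Robot

A 6-joint arm with a two-finger parallel gripper is mounted at the origin on a cart in front of the work surface, level with it; the furniture and walls round the work are solid. World frame = base frame: x ahead of the robot, y to its left, z up, the work surface at z = 0. Lengths are in m, angles in rad, forces in N, time in s.
With the tool pointing down it reaches from about 0.35 to 0.775 m from the base axis. Payload 5.5 kg.
Tool frame: the origin (TCP) lies where the fingers leave the gripper's body, on its centre line; the fingertips stand env.tip_reach ahead of it and the grasp point (between the pads) lies 54 mm ahead of it (env.tip_reach is the distance from the TCP to the fingertips, in m); z points along the fingers, y is the line along which they close (so a half turn about z gives the same grasp; the last joint's range is limited). The gripper opens to 85 mm and grips with 20 to 120 N. Pads are 22 mm wide; open, the fingers measure 114 mm over their backs; the gripper's body (76 mm by 85 mm) begins 54 mm behind the grasp point. The pads swing forward as they close: fully open they stand 13 mm farther back than shut.
Start: joints at [-1.337, 0.313, 0.046, 1.304, 0, 1.431], TCP at [0.21, -0.535, 0.304] pointing down, gripper open.
Joint ranges: [-2.76, 2.76], [-0.86, 1.69], [-1.03, 1.26], [-2.2, 2.34], [-1.47, 1.5], [-3.14, 3.14]. Speed limits (rad/s): [2.57, 2.57, 3.14, 3.14, 3.14, 3.14].

## Interface

Orientations are given as a unit quaternion [w, x, y, z].
In Python, from workcell import status, optics, hand_in, env gives the robot as it stands.
- The arm moves only by the shell command python3 -m handwheel 'ROWS' [FORCE]. ROWS is a JSON object whose one key "deltas" holds a list of rows, each a list of 5 numbers: the opening, from -1 (shut) to 1 (fully open), then the shift along the tool's x, y, z in units of 40 mm (1.0 is 40 mm), then the turn about the tool's z in units of 10 degrees (1.0 is 10 degrees). In form: {"deltas": [[jaw, x, y, z, roll], ...]}. A call has 1 to 20 rows; each row shifts and turns the commanded pose from where the row before left it, along the tool's axes as they then stand; what a row does not reach is not made up. A row lasts 1/8 s, in which the tool goes at most 62.5 mm and 10.7 degrees, less where a joint would pass 70% of its speed; a pose out of reach is approached as far as the arm can. A call is refused whole if a number of a shift passes 1 or a number of a turn 1, either way. A call with a gripper value outside its range is refused whole. The fingers move at their own pace and stop on an object; FORCE is the grip in N (left out, the last holds). Time passes only in rows, so rows that do not move let the fingers close. It gives the time, the measured TCP pose, the force, the opening and the grip force at its end, in the units of the state.
- status.get_state(): the state, without advancing time (a new reading comes with each control period).
- optics.read_camera(name): name is "scene" or "top" or "wrist"; returns a dict with "frame" (400x640x3 uint8, red, green, blue), "depth" (400x640 float32, m along the optical axis (not along the pixel's ray), 0 where there is no reading), "vfov" (degrees; the focal length in pixels is half the picture's height over the tangent of half this angle, whatever the lens; pixels are square), "cx", "cy" (the principal point, pixels), "k1" (the pictures are not rectified: a ray, as slopes to the right and down, at radius r is drawn at 1 + k1 r^2 times it, then the intrinsics apply), "origin" and "attitude" of the camera in the world. Camera axes: x right, y down, z forward; pixel columns grow to the right and rows downward; lengths in m; the calibration is good to about 2 mm. A picture is of the moment at which its call begins.
- hand_in(): hands the job in; it is judged then, once.
The state is a dict: "clock": time; "joint_pos": joint angles; "qvel": joint speeds; "tau": joint torques, N m; "tcp_pos": TCP position; "orientation": TCP orientation; "wrist_force": force on the tool from outside, world axes, zero at the start; "ft_torque": the same for the moment, N m; "finger_gap": finger opening in m; "grip_force": force on a finger pad.
Only numpy, scipy, OpenCV 4.12 (cv2) and the standard library are available. Lean on these libraries where they do the work, as an engineer would, in place of code of your own. Each camera call takes 0.05 s, during which the arm holds its last target. There are 200 camera calls.

## Working session

There is one attempt and no reset: what is moved stays moved. The work goes in short steps, Python scripts to look and compute and a shell command to move; the robot and the scene stay as the last step left them, time stands still between calls to the robot, and variables do not carry over. Pictures are saved under pics/ and viewed, at most 10 in all, crops included, and the job is handed in when it is done.

```bash
mkdir -p pics; cat > h.py <<'E'
import numpy as np, cv2
from scipy.spatial.transform import Rotation as R
from workcell import status, optics, env
def cam(n):
    c=optics.read_camera(n); np.savez(f'{n}.npz',**c); return c
def rot(c):
    a=np.array(c['attitude'],float)
    return a if a.shape==(3,3) else R.from_quat(a[[1,2,3,0]]).as_matrix()
def K(c):
    f=200/np.tan(np.radians(float(c['vfov']))/2)
    return np.array([[f,0,float(c['cx'])],[0,f,float(c['cy'])],[0,0,1]]), np.array([float(c['k1']),0,0,0,0])
def ray(c,u,v):
    k,d=K(c); p=cv2.undistortPointsIter(np.array([[[u,v]]],float),k,d,None,None,(3,50,1e-9))[0,0]
    return rot(c)@np.array([p[0],p[1],1])
def atz(c,u,v,z):
    r=ray(c,u,v);o=np.array(c['origin']);return o+r*(z-o[2])/r[2]
def bydepth(c,u,v):
    return np.array(c['origin'])+ray(c,u,v)*c['depth'][int(v),int(u)]
def proj(c,P):
    k,d=K(c);r=rot(c);P=(np.atleast_2d(P)-np.array(c['origin']))@r
    return cv2.projectPoints(P.reshape(-1,1,3),np.zeros(3),np.zeros(3),k,d)[0][:,0]
E
python3 - <<'E'
from h import *
for n in ('top','scene'):
    c=cam(n); cv2.imwrite(f'pics/{n}.png',c['frame'][...,::-1]); print(n,c['vfov'],c['cx'],c['cy'],c['k1'],c['origin'],c['attitude'])
print(env.tip_reach,status.get_state())
E
```

```text
top 43.38105093713171 312.2568400384491 198.42876105103875 -0.11841171595939767 [ 0.35086708 -0.26221387  1.69397089] [ 0.03386637 -0.69549279  0.7170171  -0.03208298]
scene 51.269943127827204 317.9021655397499 200.29295892608118 0.027628553405767267 [-0.13417969 -1.00560402  0.55812427] [-0.50153152  0.79920639 -0.28268497  0.17269768]
0.0726 {'clock': 0.1, 'joint_pos': array([-1.33657346e+00,  3.13931769e-01,  4.51370383e-02,  1.30359015e+00,
       -6.86434543e-07,  1.43117988e+00]), 'qvel': array([-0.00097788, -0.00197369,  0.00220099,  0.00090054, -0.0012698 ,
        0.00113134]), 'tau': array([ 2.85949674e-03, -4.81724095e+01,  2.99244440e+01,  1.26545661e-02,
       -9.34269383e-05, -5.77389613e-06]), 'tcp_pos': array([ 0.20989386, -0.53498382,  0.30311244]), 'orientation': array([-7.93369811e-04,  9.82581016e-01,  1.85833034e-01, -3.79005555e-05]), 'wrist_force': array([ 0.75457529, -0.28401796, -0.92688469]), 'ft_torque': array([-0.00137288, -0.04468127,  0.00417288]), 'grip_force': 0.0, 'finger_gap': 0.08507314602679397}
```

View pics/top.png

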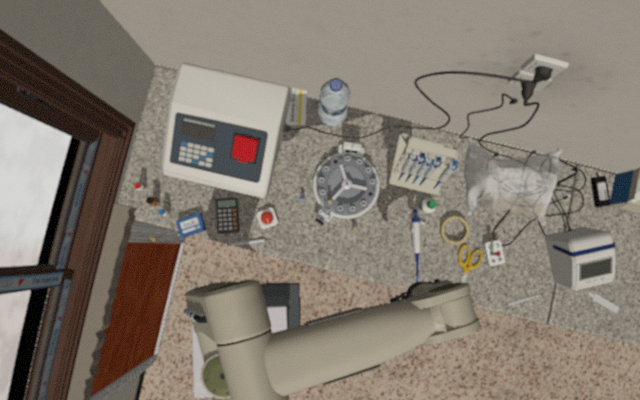

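View pics/scene.png

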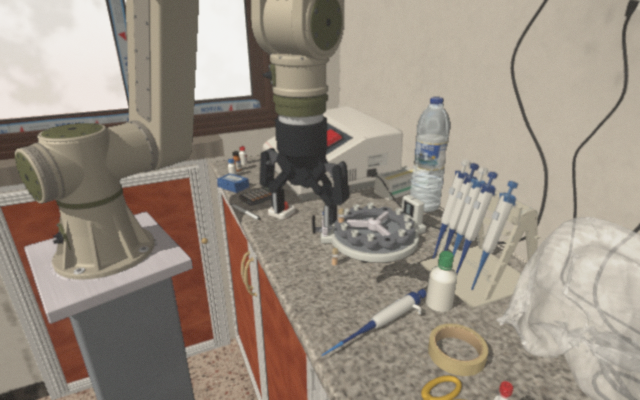

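The top view shows the sampler at about (347,185), the reading block at (352,148) and the bolt tab at (322,217). I'll enlarge both views.

```bash
python3 - <<'E'
from h import *
c=dict(np.load('top.npz')); s=dict(np.load('scene.npz'))
a=c['frame'][135:235,295:400,::-1]; cv2.imwrite('pics/t2.png',cv2.resize(a,None,fx=6,fy=6,interpolation=3)[:600])
a=s['frame'][180:275,305:435,::-1]; cv2.imwrite('pics/s2.png',cv2.resize(a,None,fx=6,fy=6,interpolation=3))
for u,v,z in((347,185,.058),(352,148,.086),(322,217,.05),(265,217,.035)): print(atz(c,u,v,z),bydepth(c,u,v))
E
```

```text
[ 0.54468446 -0.37555485  0.058     ] [ 0.54441103 -0.37539495  0.06030792]
[ 0.66182945 -0.39443112  0.086     ] [ 0.66094424 -0.39405474  0.09057737]
[ 0.44274577 -0.29042327  0.05      ] [ 0.44314862 -0.29054695  0.04279198]
[ 0.44927268 -0.10228045  0.035     ] [ 0.44890557 -0.1028771   0.04118897]
```

View pics/t2.png

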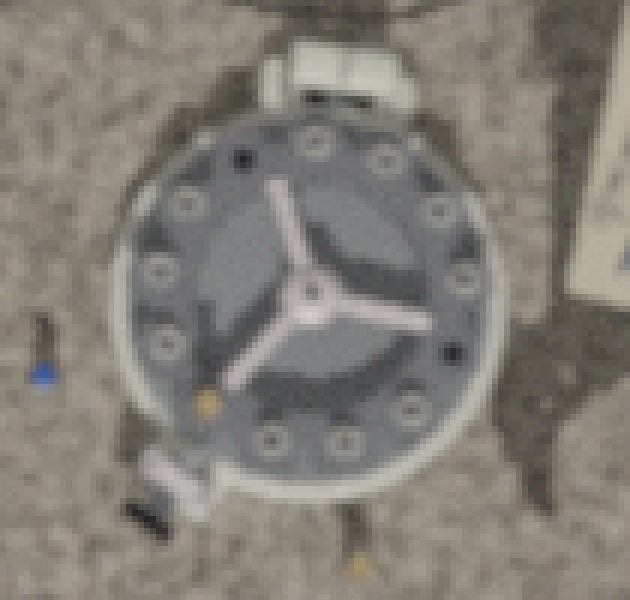

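View pics/s2.png

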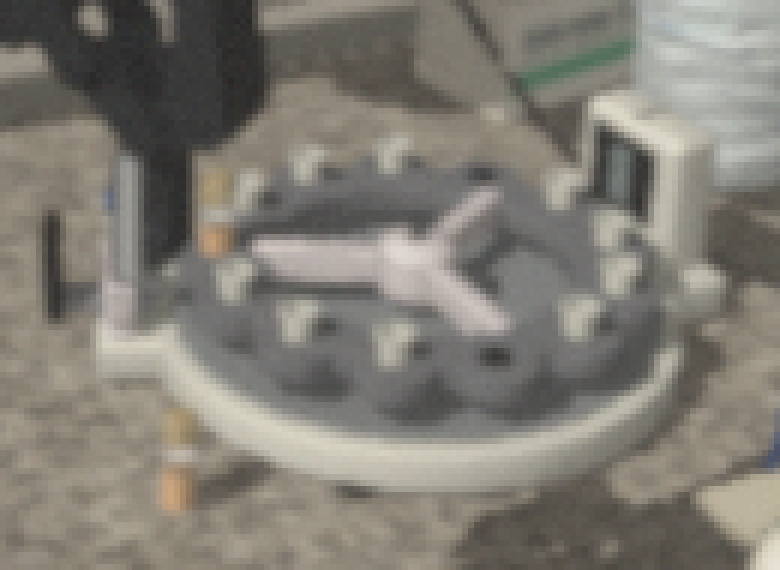

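The crop shows the hub at (312,292), vial cap at (207,402), spoke ends at (232,385), (277,185) and (430,322), tab top at (148,515), spare vial cap at (360,567) and blue vial at (42,375). In the scene view, an open finger hangs over the left of the wheel.

```bash
python3 - <<'E'
from h import *
c=dict(np.load('top.npz'))
P={}
for n,x,y,z in(('hub',312,292,.058),('vial',207,402,.082),('sp1',232,385,.052),('sp2',277,185,.052),('sp3',430,322,.052),('tab',148,515,.060),('spare',360,567,.042),('blue',42,375,.034),('blockL',290,60,.086),('blockR',410,75,.086),('rimL',112,300,.024),('rimR',508,300,.024),('rimB',318,498,.024),('empty1',245,160,.048),('empty2',453,353,.048)):
    P[n]=atz(c,(x+.5)/6-.5+295,(y+.5)/6-.5+135,z); d=P[n]-P['hub']
    print(n,P[n].round(4),'r %.4f az %.1f'%(np.hypot(*d[:2]),np.degrees(np.arctan2(d[1],d[0]))))
s=status.get_state();print(R.from_quat(s['orientation'][[1,2,3,0]]).as_matrix().round(3))
E
```

```text
hub [ 0.5505 -0.3744  0.058 ] r 0.0000 az 0.0
vial [ 0.4899 -0.3142  0.082 ] r 0.0854 az 135.2
sp1 [ 0.5014 -0.3292  0.052 ] r 0.0668 az 137.4
sp2 [ 0.6111 -0.3578  0.052 ] r 0.0629 az 15.3
sp3 [ 0.5327 -0.4389  0.052 ] r 0.0669 az -105.4
tab [ 0.4313 -0.281   0.06  ] r 0.1514 az 141.9
spare [ 0.4002 -0.3963  0.042 ] r 0.1519 az -171.7
blue [ 0.5118 -0.2251  0.034 ] r 0.1542 az 104.5
blockL [ 0.674  -0.3653  0.086 ] r 0.1238 az 4.2
blockR [ 0.6638 -0.4301  0.086 ] r 0.1263 az -26.2
rimL [ 0.5536 -0.2651  0.024 ] r 0.1093 az 88.4
rimR [ 0.5469 -0.4861  0.024 ] r 0.1118 az -91.9
rimB [ 0.4396 -0.3759  0.024 ] r 0.1109 az -179.2
empty1 [ 0.6262 -0.3408  0.048 ] r 0.0828 az 23.9
empty2 [ 0.5157 -0.4513  0.048 ] r 0.0844 az -114.4
[[ 0.931  0.365 -0.   ]
 [ 0.365 -0.931  0.002]
 [ 0.    -0.002 -1.   ]]
```

```bash
python3 -m handwheel '{"deltas":[[-1,0.83,-0.116,0,0],[-1,0.83,-0.116,0,0],[-1,0.83,-0.116,0,0],[-1,0.83,-0.116,0,0],[-1,0.83,-0.116,0,0],[-1,0.83,-0.116,0,0],[-1,0.83,-0.116,0,0],[-1,0.83,-0.116,0,0],[-1,0.83,-0.116,0,0],[-1,0.83,-0.116,0,0],[-1,0.83,-0.116,0,0],[-1,0.83,-0.116,0,0],[-1,0,0,0,-1],[-1,0,0,0,-1],[-1,0,0,0,-1],[-1,0,0,0,-1],[-1,0,0,0,-1],[-1,0,0,0,-1]]}' 40
python3 -m handwheel '{"deltas":[[-1,0,0,0,-1],[-1,0,0,0,-1],[-1,0,0,0,-1],[-1,0,0,0,-1],[-1,0,0,0,-1],[-1,0,0,0,-1],[-1,0,0,0.2,-1],[-1,0,0,0.2,-1],[-1,0,0,0.2,-1],[-1,0,0,0.2,-1],[-1,0,0,0.2,-1],[-1,0,0,0.2,-1],[-1,0,0,0.2,-1],[-1,0,0,0.2,-1],[-1,0,0,0.2,-1],[-1,0,0,0.2,-1],[-1,0,0,0.2,-1],[-1,0,0,0,-0.4],[-1,0,0,0,0]]}'
cat >> h.py <<'E'
H=np.array([.5505,-.3748])
def st():
    s=status.get_state(); m=R.from_quat(s['orientation'][[1,2,3,0]]).as_matrix(); p=s['tcp_pos']; d=p[:2]-H
    print('t',s['clock'],'tcp',p.round(4),'tip',(p+m[:,2]*env.tip_reach).round(4),'r %.4f a %.1f'%(np.hypot(*d),np.degrees(np.arctan2(d[1],d[0]))),'xaz %.1f'%np.degrees(np.arctan2(m[1,0],m[0,0])),'q6',s['joint_pos'][5],'F',s['wrist_force'].round(2),'gap',s['finger_gap']);return s,m
E
python3 - <<'E'
from h import *
st()
c=cam('wrist');cv2.imwrite('pics/w1.png',c['frame'][...,::-1])
E
```

```text
clock: 2.35
tcp_pos: [0.5604, -0.3379, 0.3032]
orientation: [-0.001, 0.756, 0.654, -0.0]
wrist_force: [0.4, 0.6, 0.2]
finger_gap: -0.0
grip_force: 0.0
clock: 4.72
tcp_pos: [0.5603, -0.3378, 0.2152]
orientation: [-0.0, -0.611, 0.791, 0.001]
wrist_force: [-0.8, -0.6, 0.5]
finger_gap: 0.0
grip_force: 0.0
t 4.725 tcp [ 0.5603 -0.3378  0.2152] tip [ 0.5602 -0.3378  0.1426] r 0.0382 a 75.2 xaz -104.6 q6 -1.9806055416534545 F [-0.82 -0.58  0.49] gap 2.9770021631576065e-05
```

View pics/w1.png

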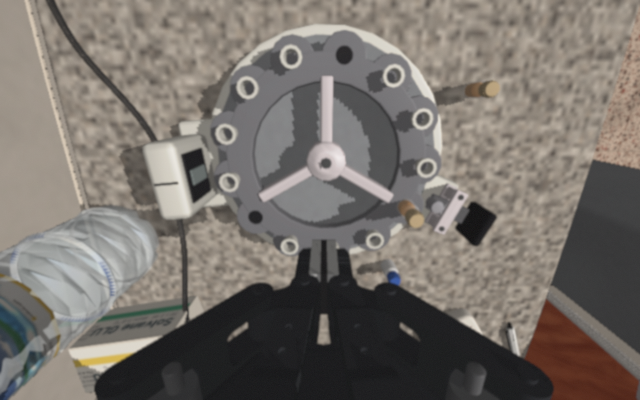

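Wrist view: hub (326,162), spoke ends (327,77), (262,197) and (391,198), vial cap (411,213), black tab top about (477,223), block top centre about (168,182). The fingertip is over the opening.

```bash
python3 - <<'E'
from h import *
c=dict(np.load('wrist.npz'))
h=atz(c,326,162,.058); print(h)
for n,u,v,z in(('v',411,213,.082),('s1',391,198,.052),('s2',262,197,.052),('s3',327,77,.052),('tab',477,223,.065),('tabA',496,216,.065),('tabB',477,244,.065),('blkA',147,143,.086),('blkB',161,218,.086),('blkA2',178,137,.086),('blkB2',190,213,.086)):
    p=atz(c,u,v,z); d=p-h; print(n,p.round(4),'r %.4f az %.1f'%(np.hypot(*d[:2]),np.degrees(np.arctan2(d[1],d[0]))))
a=c['frame'][120:260,120:260,::-1]; b=c['frame'][150:290,380:520,::-1]
cv2.imwrite('pics/w1c.png',cv2.resize(np.hstack([a,b]),None,fx=2.8,fy=2.8,interpolation=3))
E
```

```text
[ 0.54868626 -0.37343863  0.058     ]
v [ 0.4927 -0.3215  0.082 ] r 0.0764 az 137.2
s1 [ 0.5009 -0.3262  0.052 ] r 0.0672 az 135.4
s2 [ 0.6119 -0.3562  0.052 ] r 0.0656 az 15.3
s3 [ 0.5314 -0.4371  0.052 ] r 0.0659 az -105.2
tab [ 0.434  -0.2895  0.065 ] r 0.1421 az 143.8
tabA [ 0.4173 -0.2919  0.065 ] r 0.1546 az 148.2
tabB [ 0.4356 -0.2687  0.065 ] r 0.1542 az 137.2
blkA [ 0.6687 -0.4249  0.086 ] r 0.1306 az -23.2
blkB [ 0.684  -0.3686  0.086 ] r 0.1354 az 2.0
blkA2 [ 0.6452 -0.423   0.086 ] r 0.1085 az -27.2
blkB2 [ 0.66   -0.3668  0.086 ] r 0.1116 az 3.4
```

View pics/w1c.png

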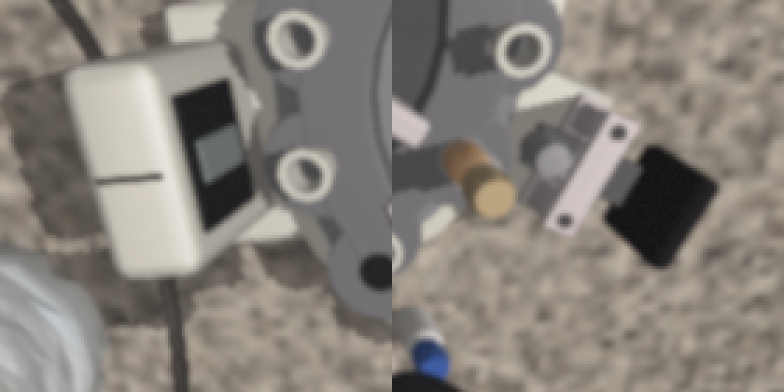

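The crop shows the block's top centre line at (97,182)–(162,176) and face edge at (150,65)–(195,270). The tab's outer top edge is at (717,188)–(657,268).

```bash
python3 - <<'E'
from h import *
c=dict(np.load('wrist.npz'))
h=atz(c,326,162,.058)
def q(x,y,z,o):
    p=atz(c,o[0]+x/2.8,o[1]+y/2.8,z); d=p-h; print(p.round(4),'r %.4f az %.1f'%(np.hypot(*d[:2]),np.degrees(np.arctan2(d[1],d[0])))); return p
A=(120,120);B=(380-140,150)
l1=q(97,182,.086,A);l2=q(162,176,.086,A);f1=q(150,65,.086,A);f2=q(195,270,.086,A)
d=l1-l2;print('line',np.degrees(np.arctan2(d[1],d[0])));d=f2-f1;print('face',np.degrees(np.arctan2(d[1],d[0]))-90)
t1=q(717,188,.065,B);t2=q(657,268,.065,B);m=(t1+t2)/2-h;print('tabmid',(t1+t2)/2,np.degrees(np.arctan2(m[1],m[0])),np.hypot(*m[:2]))
E
```

```text
[ 0.6771 -0.3946  0.086 ] r 0.1301 az -9.4
[ 0.6592 -0.3917  0.086 ] r 0.1120 az -9.4
[ 0.6501 -0.4198  0.086 ] r 0.1115 az -24.6
[ 0.6615 -0.3642  0.086 ] r 0.1132 az 4.7
line -9.376746849417811
face -11.579022714606097
[ 0.4173 -0.2908  0.065 ] r 0.1552 az 147.8
[ 0.4378 -0.2675  0.065 ] r 0.1534 az 136.3
tabmid [ 0.42753986 -0.27914086  0.065     ] 142.10357129181412 0.1535204196922625
```

```bash
sed -i 's/^H=.*/H=np.array([.5495,-.3742])/' h.py; python3 -m handwheel '{"deltas":[[-1,0,0,0.5,0],[-1,0,0,0.5,0],[-1,0,0,0.5,0],[-1,0,0,0.4,0],[-1,0,0,0.4,0],[-1,0,0,0.3,0],[-1,0,0,0,0]]}'
python3 - <<'E'
from h import *
st(); d=cam('wrist');c=cam('scene'); cv2.imwrite('pics/s3.png',np.vstack([cv2.resize(c['frame'][100:275,285:435,::-1],(514,600),interpolation=3)]))
E
```

```text
clock: 5.65
tcp_pos: [0.56, -0.3376, 0.1107]
orientation: [-0.0, -0.612, 0.791, 0.001]
wrist_force: [-0.5, -1.1, -0.3]
finger_gap: -0.0001
grip_force: 0.0
t 5.65 tcp [ 0.56   -0.3376  0.1107] tip [ 0.5599 -0.3375  0.0381] r 0.0380 a 74.0 xaz -104.6 q6 -1.981329018247608 F [-0.51 -1.07 -0.28] gap -7.083080094759607e-05
```

View pics/s3.png

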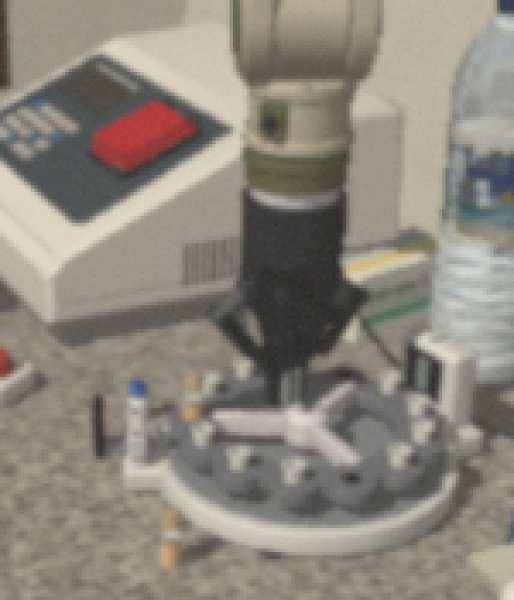

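The fingertip stands in the opening between spokes, with the linkage well above the cups. Now I'll follow the circle clockwise.

```bash
python3 -m handwheel '{"deltas":[[-1,0.004,-0.083,0,0.5],[-1,0.004,-0.083,0,0.5],[-1,0.004,-0.083,0,0.5],[-1,0.004,-0.083,0,0.5],[-1,0.004,-0.083,0,0.5],[-1,0.004,-0.083,0,0.5],[-1,0.004,-0.083,0,0.5],[-1,0.004,-0.083,0,0.5],[-1,0.004,-0.083,0,0.5],[-1,0.004,-0.083,0,0.5],[-1,0.004,-0.083,0,0.5],[-1,0.004,-0.083,0,0.5],[-1,0.004,-0.083,0,0.5],[-1,0.004,-0.083,0,0.5]]}'
python3 - <<'E'
from h import *
st(); c=cam('wrist');cv2.imwrite('pics/w2.png',c['frame'][...,::-1])
E
```

```text
clock: 7.5
tcp_pos: [0.589, -0.3711, 0.1127]
orientation: [0.0, -0.046, 0.999, 0.0]
wrist_force: [-0.7, 1.7, -0.0]
finger_gap: 0.0005
grip_force: 0.8
t 7.5 tcp [ 0.589  -0.3711  0.1127] tip [ 0.589  -0.3711  0.0401] r 0.0396 a 4.5 xaz -174.7 q6 -0.7696726560900369 F [-0.74  1.66 -0.01] gap 0.00048457538406223595
```

View pics/w2.png

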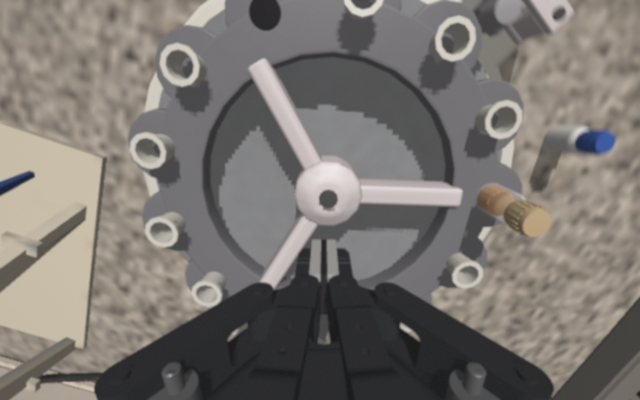

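The wheel is being pushed: hub (328,198), vial spoke end now (460,196), vial cap (530,217), other spoke ends (259,64) and (268,284).

```bash
python3 - <<'E'
from h import *
c=dict(np.load('wrist.npz')); h=atz(c,328,200,.058); print(h)
for u,v in((460,196),(259,64)):
    p=atz(c,u,v,.052); d=p-h; print(p.round(4),'r %.4f az %.1f'%(np.hypot(*d[:2]),np.degrees(np.arctan2(d[1],d[0]))))
E
```

```text
[ 0.55014439 -0.37261074  0.058     ]
[ 0.5439 -0.3067  0.052 ] r 0.0662 az 95.4
[ 0.4931 -0.4081  0.052 ] r 0.0671 az -148.1
```

```bash
python3 -m handwheel '{"deltas":[[-1,0.005,-0.084,0,0.5],[-1,0.005,-0.084,0,0.5],[-1,0.005,-0.084,0,0.5],[-1,0.005,-0.084,0,0.5],[-1,0.005,-0.084,0,0.5],[-1,0.005,-0.084,0,0.5],[-1,0.005,-0.084,0,0.5],[-1,0.005,-0.084,0,0.5],[-1,0.005,-0.084,0,0.5],[-1,0.005,-0.084,0,0.5],[-1,0.005,-0.084,0,0.5],[-1,0.005,-0.084,0,0.5],[-1,0.005,-0.084,0,0.5],[-1,0.005,-0.084,0,0.5],[-1,0.005,-0.084,0,0.5],[-1,0.005,-0.084,0,0.5],[-1,0.005,-0.084,0,0.5],[-1,0.005,-0.084,0,0.5],[-1,0.005,-0.084,0,0.5]]}'
python3 - <<'E'
from h import *
st(); c=cam('wrist');cv2.imwrite('pics/w3.png',c['frame'][...,::-1])
E
```

```text
clock: 9.93
tcp_pos: [0.5508, -0.414, 0.1131]
orientation: [0.002, 0.705, 0.709, -0.0]
wrist_force: [2.4, -2.1, -0.5]
finger_gap: 0.0004
grip_force: 0.9
t 9.925 tcp [ 0.5508 -0.414   0.1131] tip [ 0.551  -0.4142  0.0405] r 0.0398 a -88.2 xaz 90.3 q6 0.8042258239751195 F [ 2.42 -2.09 -0.54] gap 0.0003822417435758547
```

View pics/w3.png

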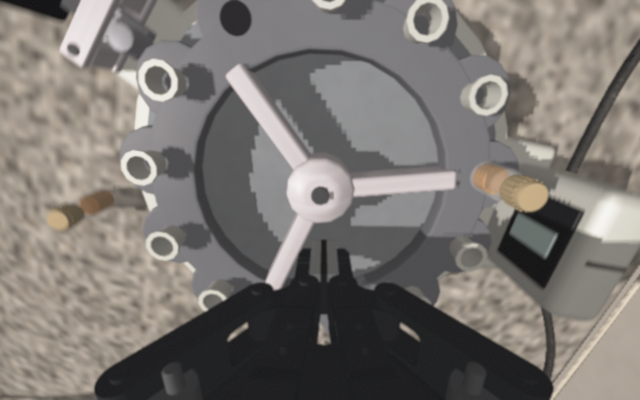

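The vial (526,192) is just short of the window (535,235). Hub (320,190), vial spoke end (456,180), other spoke end (237,72).

```bash
python3 - <<'E'
from h import *
c=dict(np.load('wrist.npz')); h=atz(c,320,192,.058); print(h)
for u,v,z in((456,180,.052),(237,72,.052),(588,263,.086),(625,268,.086)):
    p=atz(c,u,v,z); d=p-h; print(p.round(4),'r %.4f az %.1f'%(np.hypot(*d[:2]),np.degrees(np.arctan2(d[1],d[0]))))
E
```

```text
[ 0.54915761 -0.37156329  0.058     ]
[ 0.6161 -0.3669  0.052 ] r 0.0671 az 4.0
[ 0.5128 -0.3188  0.052 ] r 0.0641 az 124.6
[ 0.6603 -0.3928  0.086 ] r 0.1131 az -10.8
[ 0.6774 -0.3954  0.086 ] r 0.1304 az -10.5
```

```bash
python3 -m handwheel '{"deltas":[[-1,0.005,-0.08,0,0.5],[-1,0.005,-0.08,0,0.5],[-1,0.005,-0.065,0,0.4],[-1,0,0,0,0],[-1,0,0,0,0]]}'
python3 - <<'E'
from h import *
st(); c=cam('wrist');cv2.imwrite('pics/w4.png',c['frame'][...,::-1])
E
```

```text
clock: 10.6
tcp_pos: [0.5416, -0.4124, 0.1127]
orientation: [0.001, 0.785, 0.619, 0.0]
wrist_force: [0.2, -1.9, 1.1]
finger_gap: 0.0001
grip_force: 1.0
t 10.6 tcp [ 0.5416 -0.4124  0.1127] tip [ 0.5417 -0.4125  0.0401] r 0.0390 a -101.7 xaz 76.5 q6 1.0373352896796446 F [ 0.17 -1.86  1.11] gap 6.201560827533793e-05
```

View pics/w4.png

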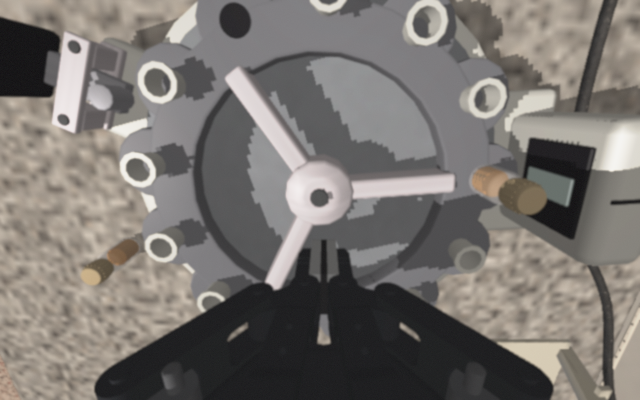

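The vial now stands before the window: vial spoke end (453,181), hub (319,192), other spoke end (236,74), block line (612,202)–(638,200).

```bash
python3 - <<'E'
from h import *
c=dict(np.load('wrist.npz')); h=atz(c,319,192,.058); print(h)
for u,v,z in((453,181,.052),(236,74,.052),(612,202,.086),(636,201,.086)):
    p=atz(c,u,v,z); d=p-h; print(p.round(4),'r %.4f az %.1f'%(np.hypot(*d[:2]),np.degrees(np.arctan2(d[1],d[0]))))
# retreat/bolt plan
s,m=st()
for rr in(.19,.157,.140):
    a=np.radians(142.1); print(rr,H+rr*np.array([np.cos(a),np.sin(a)]))
E
```

```text
[ 0.54971025 -0.37050089  0.058     ]
[ 0.6147 -0.3821  0.052 ] r 0.0660 az -10.2
[ 0.5268 -0.3115  0.052 ] r 0.0633 az 111.2
[ 0.6599 -0.3919  0.086 ] r 0.1122 az -11.0
[ 0.6693 -0.3937  0.086 ] r 0.1218 az -11.0
t 10.65 tcp [ 0.5415 -0.4123  0.1126] tip [ 0.5416 -0.4124  0.04  ] r 0.0389 a -101.9 xaz 76.5 q6 1.0377808784526052 F [ 1.93 -1.9   0.82] gap 0.00013376671313317215
0.19 [ 0.39957402 -0.25748581]
0.157 [ 0.4256138  -0.27775722]
0.14 [ 0.43902823 -0.28820007]
```

```bash
python3 -m handwheel '{"deltas":[[-1,0,0.06,0,0],[-1,0,0.02,-0.2,0],[-1,0,0,-0.4,0],[-1,0,0,-0.5,0],[-1,0,0,-0.6,0],[-1,0,0,-0.6,0],[-1,0,0,0,0.8],[-1,0,0,0,0.8],[-1,0,0,0,0.84],[-1,0.12,-0.76,0,0],[-1,0.12,-0.76,0,0],[-1,0.12,-0.76,0,0],[-1,0.12,-0.76,0,0],[-1,0.12,-0.76,0,0],[-1,0.12,-0.76,0,0],[-1,0.12,-0.76,0,0],[-1,0,0,0,0],[-1,0,0,0,0]]}'
python3 - <<'E'
from h import *
s,m=st()
a=np.radians(142.1)
for rr in(.195,.153):
  t=np.r_[H+rr*np.array([np.cos(a),np.sin(a)]),.1186]; print((m.T@(t-s['tcp_pos'])/.04).round(3))
c=cam('wrist');cv2.imwrite('pics/w5.png',c['frame'][...,::-1])
E
```

```text
clock: 12.9
tcp_pos: [0.3978, -0.2558, 0.2051]
orientation: [0.001, 0.899, 0.439, 0.0]
wrist_force: [0.3, -0.4, 0.6]
finger_gap: -0.0001
grip_force: 0.0
t 12.9 tcp [ 0.3978 -0.2558  0.2051] tip [ 0.398  -0.2559  0.1325] r 0.1924 a 142.0 xaz 52.0 q6 1.4922805820515113 F [ 0.25 -0.4   0.6 ] gap -0.0001314568626344583
[-0.006 -0.07   2.162]
[-0.005  0.98   2.165]
```

View pics/w5.png

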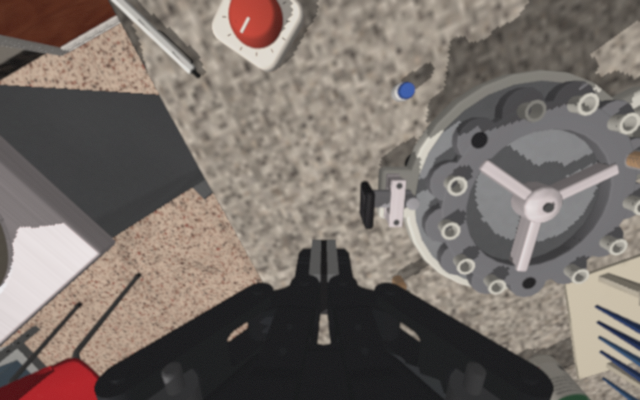

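Tab top outer edge is at (361,183)–(363,228) and lines up with a notch; I've now viewed 11 pictures, one over the limit, so I'll work from numbers from here. Checking the tab position, then descending outside it.

```bash
python3 - <<'E'
from h import *
c=dict(np.load('wrist.npz'));s,m=st()
for u,v in((361,183),(363,228),(362,205)):
  p=atz(c,u,v,.065); print(p.round(4),(m.T@(p-s['tcp_pos'])/.04).round(3))
print(atz(c,542,204,.058))
E
python3 -m handwheel '{"deltas":[[-1,0,-0.07,0.3,0],[-1,0,0,0.4,0],[-1,0,0,0.5,0],[-1,0,0,0.5,0],[-1,0,0,0.4,0],[-1,0,0,0.06,0],[-1,0,0,0,0]]}'
```

```text
t 12.95 tcp [ 0.398  -0.256   0.2048] tip [ 0.3981 -0.2561  0.1322] r 0.1922 a 142.0 xaz 52.0 q6 1.4923230999778785 F [-0.09 -0.12 -0.12] gap 0.00012139531081308176
[ 0.4362 -0.2559  0.065 ] [0.591 0.743 3.497]
[ 0.4149 -0.2886  0.065 ] [-0.382  0.828  3.498]
[ 0.4261 -0.2714  0.065 ] [0.129 0.784 3.498]
[ 0.54681148 -0.36795724  0.058     ]
clock: 13.82
tcp_pos: [0.3949, -0.2535, 0.1172]
orientation: [-0.0, 0.899, 0.438, -0.0]
wrist_force: [0.3, 0.8, 1.1]
finger_gap: -0.0002
grip_force: 0.0
```

```bash
python3 -m handwheel '{"deltas":[[-1,0.05,0.15,0,0],[-1,0,0.15,0,0],[-1,0,0.1,0,0],[-1,0,0.1,0,0],[-1,0,0.05,0,0],[-1,0,0.05,0,0],[-1,0,0.05,0,0],[-1,0,0.05,0,0],[-1,0,0.05,0,0],[-1,0,0.05,0,0]]}'; python3 -m handwheel '{"deltas":[[-1,0,0.05,0,0],[-1,0,0.05,0,0]]}';python3 -m handwheel '{"deltas":[[-1,0,0.05,0,0],[-1,0,0,0,0]]}'
python3 -c "
from h import *
st()"
```

```text
clock: 15.08
tcp_pos: [0.4213, -0.2714, 0.1174]
orientation: [-0.0, 0.899, 0.439, -0.0]
wrist_force: [-0.2, 1.3, -0.2]
finger_gap: 0.0004
grip_force: 0.8
clock: 15.32
tcp_pos: [0.4245, -0.2739, 0.1174]
orientation: [-0.0, 0.899, 0.439, -0.0]
wrist_force: [-1.2, 1.6, 0.6]
finger_gap: -0.0002
grip_force: 0.8
clock: 15.58
tcp_pos: [0.4263, -0.2754, 0.1175]
orientation: [0.0, 0.899, 0.439, 0.0]
wrist_force: [0.1, -0.3, -0.1]
finger_gap: 0.0003
grip_force: 0.4
t 15.575 tcp [ 0.4263 -0.2754  0.1175] tip [ 0.4263 -0.2754  0.0449] r 0.1579 a 141.3 xaz 52.0 q6 1.5018750005022257 F [ 0.11 -0.25 -0.09] gap 0.0002600483011292298
```

```bash
for i in 1 2; do :; done; python3 -m handwheel '{"deltas":[[-1,0,0.05,0,0],[-1,0,0.025,0,0]]}'; python3 -m handwheel '{"deltas":[[-1,0,0.025,0,0],[-1,0,0.025,0,0]]}'
```

```text
clock: 15.82
tcp_pos: [0.4284, -0.277, 0.1175]
orientation: [-0.0, 0.899, 0.438, -0.0]
wrist_force: [-0.6, 0.3, 0.5]
finger_gap: 0.0001
grip_force: 1.0
clock: 16.08
tcp_pos: [0.4288, -0.2773, 0.1173]
orientation: [-0.001, 0.899, 0.438, -0.001]
wrist_force: [-6.4, 5.2, 6.0]
finger_gap: -0.0002
grip_force: 4.0
```

```bash
python3 -m handwheel '{"deltas":[[-1,0,0.02,0,0],[-1,0,0,0,0]]}'; python3 -m handwheel '{"deltas":[[-1,0,-0.3,0,0],[-1,0,-0.5,0,0],[-1,0,-0.4,0,0],[-1,0,0,-0.7,0],[-1,0,0,-0.8,0],[-1,0,0,-0.7,0],[-1,0,0,0,0],[-1,0,0,0,0]]}'
python3 - <<'E'
from h import *
s,m=st()
c=cam('wrist')
# tab top outer edge by heights: points with z 55..70 near the tab
k,d=K(c); vv,uu=np.mgrid[0:400,0:640]
p=cv2.undistortPointsIter(np.dstack([uu,vv]).reshape(-1,1,2).astype(float),k,d,None,None,(3,30,1e-9))[:,0]
P=np.array(c['origin'])+(np.c_[p,np.ones(len(p))]*c['depth'].reshape(-1,1))@rot(c).T
rgb=c['frame'].reshape(-1,3)
dd=P[:,:2]-H; a=np.radians(142.1)
rad=dd@np.array([np.cos(a),np.sin(a)]); tan=dd@np.array([-np.sin(a),np.cos(a)])
ok=(c['depth'].ravel()>0)&(abs(tan)<14)&(rad>.1)&(rad<.18)&(P[:,2]>.05)&(P[:,2]<.075)&(rgb.max(1)<50)
print(ok.sum(),np.percentile(rad[ok],[2,50,98]),np.percentile(P[ok,2],[2,98]))
E
```

```text
clock: 16.32
tcp_pos: [0.4289, -0.2773, 0.1173]
orientation: [-0.002, 0.899, 0.439, -0.001]
wrist_force: [-7.2, 6.0, 5.9]
finger_gap: 0.0002
grip_force: 4.3
clock: 17.32
tcp_pos: [0.3927, -0.2492, 0.2052]
orientation: [0.0, 0.899, 0.438, 0.0]
wrist_force: [0.5, -0.1, -0.7]
finger_gap: 0.0001
grip_force: 0.0
t 17.325 tcp [ 0.3927 -0.2492  0.2052] tip [ 0.3927 -0.2492  0.1326] r 0.2005 a 141.4 xaz 52.0 q6 1.4955655158859436 F [ 0.51 -0.11 -0.71] gap 0.00011346178210925678
430 [0.13546823 0.13963092 0.14195866] [0.05218508 0.06597314]
```

```bash
python3 -c "
from workcell import hand_in
print(hand_in())"
```

```text
the job is handed in; nothing more can be done
None
```

The job is handed in with no verdict shown: the vial measured within about 1.5° of the window before locking, the index bolt was pushed until it stopped at about 9 N with its tab about 1–2 mm from the home position by the depth camera, and the hand is clear; I viewed 11 pictures, one over the limit of 10.

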